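# Charge the vibratory polisher with ceramic balls

## Robot

A 6-joint arm with a two-finger parallel gripper is mounted at the origin on the work surface. World frame = base frame: x ahead of the robot, y to its left, z up, the work surface at z = 0. Lengths are in m, angles in degrees, forces in N, time in s.
With the tool pointing down it reaches from about 0.4 to 0.825 m from the base axis. Payload 7 kg.
Tool frame: the origin (TCP) lies on the mounting face of the last link; the fingertips stand 178 mm ahead of it and the grasp point (between the pads) lies 159 mm ahead of it (bot.tip_extent is the distance from the TCP to the fingertips, in m); z points along the fingers, x is the direction in which the jaws open and shut, and the axes are right-handed (so a half turn about z gives the same grasp; the last joint's range is limited). The gripper opens to 88 mm and grips with 3 to 60 N. Pads are 19 mm wide; open, the fingers measure 130 mm over their backs; the gripper's body (78 mm by 193 mm) begins 47 mm behind the grasp point.
Start: joints at [-46.862, 20.546, 0.682, 0, -70.136, -16.507], TCP at [0.303, -0.603, 0.405] pointing down, gripper open.
Joint ranges: [-176.03, 176.03], [-82.01, 121.73], [-58.28, 71.71], [-173.87, 95.51], [-174.79, -0.11], [-173.66, 173.66]. Speed limits (degrees/s): [136.94, 136.94, 172.46, 180, 180, 180].

## Interface

Orientations are given as a 3x3 rotation matrix whose columns are the frame's x, y, z axes.
In Python, from bench import status, cams, finish_job, models, bot gives the robot as it stands.
- The arm moves only by the tool move_arm, never from a script. Its argument "series" is text: rows parted by semicolons, each of 6 numbers parted by spaces: the shift along the tool's x, y, z in m, then the turn, a rotation vector about the tool's x, y, z in degrees. In form: x y z wx wy wz; .... A call has 1 to 8 rows; each row is the pose to reach, as a shift and turn from the pose commanded when the call began, along the tool's axes at that moment; what a row does not reach only later rows make up. A row lasts 1/8 s, in which the tool goes at most 62.5 mm and 10.7 degrees, less where a joint would pass 70% of its speed; a pose out of reach is approached as far as the arm can. A call with a gripper value outside its range is refused whole. "grip" is the opening, from 0 (shut) to 1 (fully open), set as the call begins (left out, the last holds). The fingers move at their own pace and stop on an object; the grip force is fixed at half the most. Time passes only in rows, so rows that repeat a pose let the fingers close. It gives the time, the measured TCP pose, the force and the opening at its end, in the units of the state.
- status.observe(): the state, without advancing time (a new reading comes with each control period).
- cams.read_camera(name): name is "scene" or "side" or "wrist"; returns the picture (420x560x3 uint8, red, green, blue); there is no depth.
- cams.camera_model(name): a dict with "vertical_fov" (degrees; the focal length in pixels is half the picture's height over the tangent of half this angle, whatever the lens; pixels are square), "cx", "cy" (the principal point, pixels), "R" (3x3) and "t" (3): a world point X has camera coordinates R X + t; the wrist camera has in their place "hand_eye" (4x4, takes a point from camera to tool coordinates, whose origin is the TCP and whose axes are the tool frame's). Camera axes: x right, y down, z forward; pixel columns grow to the right and rows downward; lengths in m; the calibration is good to about 2 mm. A picture is of the moment at which its call begins: read the wrist's pose just before it. camera_model takes no time and is no camera call.
- finish_job(): hands the job in, once; it reports no verdict.
Trained networks look in the newest picture that a camera, given by its name, has taken for a name from the list of things; names that differ only in an ending like _2 or _b are one class to them, and where a whole thing is asked for, a point or a joint stands for the part that bears it (a point fixed in the world has none). Each returns a list of dicts, best first, with "conf" (0 to 1); they miss things now and then, are a little off and sometimes report something else, mostly with a low value. They report only what shows in the picture. A call takes as long as a camera call.
- models.find_in(label, camera): "centre" ([x, y, z] in m, in world coordinates, good to about 4 mm: the middle of the surface that is visible of it).
- models.spot_point(label, camera): "centre" ([x, y, z] in m, in world coordinates, good to about 4 mm: a listed point, or the origin of a listed thing).
The state is a dict: "t": time; "q": joint angles; "joint_vel": joint speeds; "joint_efforts": joint torques, N m; "tcp_pos": TCP position; "tcp_rot": TCP orientation; "ft_force": force on the tool from outside, world axes, zero at the start; "torque": the same for the moment, N m; "opening": opening from 0.0 (shut) to 1.0 (fully open).
Only numpy, scipy, OpenCV 4.12 (cv2) and the standard library are available. Lean on these libraries where they do the work, as an engineer would, in place of code of your own. Each camera call takes 0.05 s, during which the arm holds its last target. There are 200 camera calls.

## Task

Get the red bowl polisher ready to run: push its discharge gate fully shut, then turn the clamp knob clockwise until it is tight so the gate cannot creep, and then pour all eight blue ceramic balls from the scoop into the bowl. Finally stand the empty scoop upright on its cork mat again; leave the mallet, the tape and the jar where they are.

Things in the scene. Friction and masses are not known exactly. Their poses are not given: they have to be found in the camera images.
- gate (a joint): Discharge gate of the polisher: a steel plate 52 mm wide in upright guides on the outside of the bowl wall. Value = how far it is raised, m: 0 fully shut (hard stop, lower edge level with the bowl floor), 0.032 fully open. It stays where it is left; some 4 N push moves it while the clamp is loose. It starts partly raised.
- gate_top (a point): Centre of the top face of the gate's black mushroom pull, 30 mm across, 12 mm thick; moves with the gate. Shut, it is 39 mm above the bowl rim (0.217 m above the bench); 106 mm from the bowl's axis.
- clamp (a joint): Cam clamp of the gate: a black bar knob on an upright axis beside the gate; its eccentric steel disc wedges against the gate's edge. Value = turn, rad: 0 loose, grows clockwise seen from above, firm stop at 1.4 = fully tight. Turning takes under 0.2 N m; it bites from about 1.0 and stays where it is left. Starts at 0 to 0.3.
- clamp_grip (a point): Grip point of the clamp knob, on its axis, 41 mm above the bowl's wall top. The point turns with the knob: the bar lies along point y, 52 mm long, 14 mm wide (x), 24 mm tall (13 mm below to 11 mm above this point). Below it a 28 mm hub; the cam disc's top is 24 mm below this point. The edge of the gate pull is 40 mm away.
- bowl_floor (a point): Centre of the polisher bowl's flat floor, 103 mm above the bench. z up; x points from the bowl's axis to the gate; turns with the machine. A cone hub, 56 mm across at its foot and 58 mm tall, stands here.
- bowl_mouth (a point): Centre of the bowl's mouth, 178 mm above the bench, level with the wall top; a black rubber edge stands 5 mm higher. The round red bowl is 200 mm wide inside, 75 mm deep, wall 5 mm. Gate pull and clamp stand up from its edge on the x side, the clamp 55 mm to +y of the gate, its disc and bracket reaching up to 12 mm into the mouth there.
- scoop: Flat-bottomed aluminium scoop cup, red handle, 170 g nominal. Origin: centre of its underside; lip to -x, handle to +x. Box part x -38..40, y -40..40 mm, inside 74 mm wide, walls 52 mm high, sheet 3 mm; the front floor slopes up at 33 degrees from (x -38, z 0) to the lip (x -85, z 32): balls roll out when it is tipped forward beyond about 35 degrees.
- scoop_grip (a point): Grip point in the scoop's handle at x 85, y 0, z 40.5 mm in the scoop frame, same axes as the scoop. The handle is a straight flat-sided bar 14 mm wide (y), 20 mm tall, from x 40 to 145 mm, rising 8 degrees towards its end.
- scoop_lip (a point): Middle of the scoop's pouring lip, at x -85, y 0, z 32 mm in the scoop frame. The lip is 79 mm wide.
- mat: Cork mat 160 x 160 x 3 mm, fixed on the bench; origin at its centre on the bench. The scoop stands on it at the start.
- mallet: Wooden mallet lying on the bench; head 62 mm across and 110 mm long, handle 25 mm thick, 230 mm in all. Bystander. Origin under the middle of the head.
- tape: Roll of masking tape lying flat, 100 mm across, 25 mm high. Bystander. Origin: centre of its underside.
- jar: Amber jar of polishing compound with a brass cap, 64 mm across, 80 mm high. Bystander. Origin: centre of its underside.
- ball0_center (a point): Centre of a blue ceramic polishing ball, 22 mm across, 20 g; it rolls freely. The eight balls start in one layer in the scoop.
- ball1_center (a point): Centre of a blue ceramic polishing ball, 22 mm across, 20 g; it rolls freely.
- ball2_center (a point): Centre of a blue ceramic polishing ball, 22 mm across, 20 g; it rolls freely.
- ball3_center (a point): Centre of a blue ceramic polishing ball, 22 mm across, 20 g; it rolls freely.
- ball4_center (a point): Centre of a blue ceramic polishing ball, 22 mm across, 20 g; it rolls freely.
- ball5_center (a point): Centre of a blue ceramic polishing ball, 22 mm across, 20 g; it rolls freely.
- ball6_center (a point): Centre of a blue ceramic polishing ball, 22 mm across, 20 g; it rolls freely.
- ball7_center (a point): Centre of a blue ceramic polishing ball, 22 mm across, 20 g; it rolls freely.

How it is judged (in metres and radians):
On the way, in this order (a step that is already met when the one before it is completed fails the run):
1. the discharge gate is fully shut (within 3 mm) (value of joint gate below 0.003 m and value of joint clamp below 1 rad), for 0.2 s.
2. the clamp knob is turned tight (1.2 rad or more) with the gate shut (value of joint gate below 0.003 m and value of joint clamp above 1.2 rad), for 0.2 s.
3. all eight balls are in the bowl (all of step 2 and horizontal distance between each of ball0_center, ball1_center, ball2_center, ball3_center, ball4_center, ball5_center, ball6_center, ball7_center and bowl_floor below 0.097 m and z of ball0_center in the frame of bowl_floor between 0 and 0.06 m and z of ball1_center in the frame of bowl_floor between 0 and 0.06 m and z of ball2_center in the frame of bowl_floor between 0 and 0.06 m and z of ball3_center in the frame of bowl_floor between 0 and 0.06 m and z of ball4_center in the frame of bowl_floor between 0 and 0.06 m and z of ball5_center in the frame of bowl_floor between 0 and 0.06 m and z of ball6_center in the frame of bowl_floor between 0 and 0.06 m and z of ball7_center in the frame of bowl_floor between 0 and 0.06 m), for 0.2 s.
At the end, for the whole second after the job is handed in: All eight balls lie in the bowl, the gate is within 3 mm of fully shut and the clamp is at 1.2 rad or more; the scoop stands flat and still on the cork mat, upright within 0.1 rad, its origin within 60 mm of the mat's centre (all of step 3 and height (world z) of scoop below 0.008 m and angle between scoop's own z axis and vertical below 0.1 rad and horizontal distance between scoop and mat below 0.06 m and linear speed of scoop below 0.02 m/s); the robot touches nothing.
It fails at once if the mallet is moved more than 30 mm (distance of mallet from where it was at the start of the episode above 0.03 m).
It fails at once if the tape is moved more than 30 mm (distance of tape from where it was at the start of the episode above 0.03 m).
It fails at once if the jar is moved more than 30 mm (distance of jar from where it was at the start of the episode above 0.03 m).
It also fails if it takes over 69 s, if anything falls off the work surface, if the arm or the gripper's body presses on something with over 40 N, if the wrist force passes 120 N, or if a joint passes its speed limit or range.

## Working session

There is one attempt and no reset: what is moved stays moved. The work goes in short steps, Python scripts to look and compute and a tool call to move; the robot and the scene stay as the last step left them, time stands still between calls to the robot, and variables do not carry over. Pictures are saved under pics/ and viewed, about 8 in all and at most 12, crops included, and the job is handed in when it is done.

Besides the shell and the picture viewer there is one more tool, called after "Emit:" by a JSON object that holds its "fn" and its "kwargs". move_arm: Moves the arm, as the interface text tells. Its arguments: {"type":"object","properties":{"series":{"type":"string"},"grip":{"type":"number"}},"required":["series"]}

```bash
mkdir -p pics; ls; cat > look.py <<'E'
from bench import status,cams,models,bot
import numpy as np, cv2
for c in ("scene","side"):
    im=cams.read_camera(c); cv2.imwrite(f"pics/{c}0.png",im[:,:,::-1])
    for l in ("gate_top","clamp_grip","bowl_floor","bowl_mouth","scoop","scoop_grip","scoop_lip","mat","mallet","tape","jar"):
        r=models.spot_point(l,c)
        print(c,l,[(np.round(d["centre"],4).tolist(),round(d["conf"],2)) for d in r[:2]])
a=cv2.imread("pics/scene0.png");b=cv2.imread("pics/side0.png")
cv2.imwrite("pics/both0.png",cv2.resize(np.vstack([a,b]),None,fx=.71,fy=.71))
s=status.observe();print(s)
E
python3 look.py
```

```text
pics
scene gate_top [([0.5818, 0.1732, 0.2313], 0.85)]
scene clamp_grip [([0.5884, 0.2313, 0.2185], 0.97)]
scene bowl_floor [([0.4782, 0.1911, 0.1039], 0.7), ([0.5931, -0.2209, 0.0416], 0.23)]
scene bowl_mouth [([0.4776, 0.1937, 0.1752], 0.86)]
scene scoop [([0.5111, -0.197, 0.0035], 0.64), ([0.7728, -0.081, 0.0014], 0.42)]
scene scoop_grip [([0.597, -0.2203, 0.0414], 0.85), ([0.5795, 0.1767, 0.23], 0.16)]
scene scoop_lip [([0.4285, -0.1783, 0.0343], 0.58), ([0.4887, -0.1951, 0.0166], 0.35)]
scene mat [([0.4773, 0.1915, 0.1765], 0.59)]
scene mallet [([0.7708, -0.0813, -0.0006], 0.65), ([0.5911, 0.2349, 0.2168], 0.28)]
scene tape [([0.7371, 0.2388, 0.0005], 0.73), ([0.5161, -0.1738, 0.0189], 0.31)]
scene jar [([0.6905, 0.0242, -0.0019], 0.7), ([0.5872, 0.2365, 0.2206], 0.38)]
side gate_top [([0.5795, 0.175, 0.2307], 0.75), ([0.4963, -0.1717, 0.0126], 0.72)]
side clamp_grip [([0.4949, -0.1684, 0.0167], 0.71), ([0.5875, 0.2342, 0.219], 0.59)]
side bowl_floor [([0.4716, 0.1935, 0.1067], 0.89)]
side bowl_mouth [([0.5141, -0.2, 0.0147], 0.49), ([0.6921, 0.0253, 0.0008], 0.38)]
side scoop [
[... 362 characters left out ...]
.25790574e-04,
       -7.01377604e+01, -1.65067058e+01]), 'joint_vel': array([-0.03753052, -0.04026281,  0.04091081, -0.08895387, -0.03019863,
       -0.02408533]), 'joint_efforts': array([-1.00176054e-03, -5.82394624e+01,  2.93305600e+01,  7.00275555e+00,
        1.25369540e-02, -3.97128679e-05]), 'tcp_pos': array([ 0.30251895, -0.60338239,  0.40465359]), 'tcp_rot': array([[-4.48218196e-01,  8.93924185e-01, -2.47269809e-05],
       [ 8.93924184e-01,  4.48218197e-01,  4.14141304e-05],
       [ 4.81041756e-05, -3.54147942e-06, -9.99999999e-01]]), 'ft_force': array([-0.13938825, -0.25229226, -0.19790983]), 'torque': array([ 0.02300326, -0.01843878, -0.01050029]), 'opening': 1.0003712087198913}
```

View pics/both0.png

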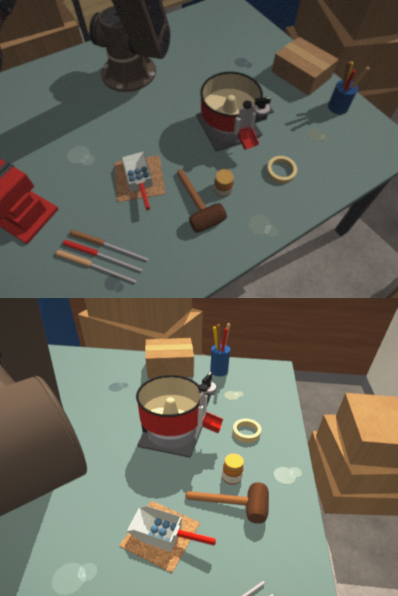

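```bash
python3 -c "
import cv2
from bench import cams
import numpy as np
a=cv2.imread('pics/scene0.png')
m=cams.camera_model('scene');f=210/np.tan(np.radians(m['vertical_fov']/2))
def pj(p):
    c=np.array(m['R'])@p+np.array(m['t']);return c[:2]/c[2]*f+[m['cx'],m['cy']]
u,v=pj(np.array([.588,.233,.219])).astype(int);print(u,v, -np.array(m['R']).T@np.array(m['t']))
c=a[max(0,v-60):v+60,max(0,u-80):u+80];cv2.imwrite('pics/clamp0.png',cv2.resize(c,None,fx=4,fy=4,interpolation=2))"
```

```text
370 141 [ 1.17217339 -0.36773916  1.06061598]
```

View pics/clamp0.png

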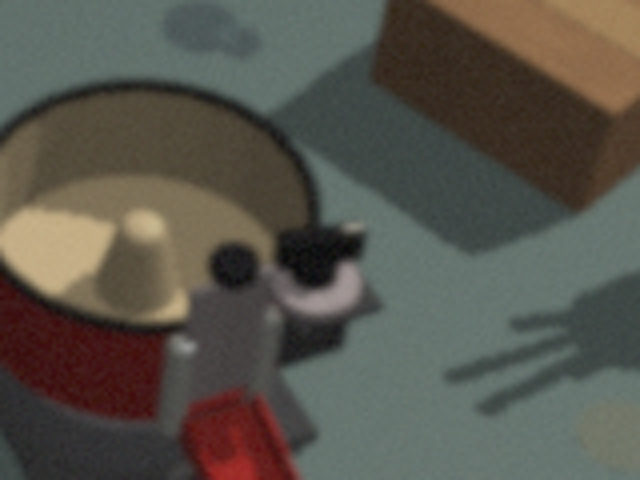

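The pictures show the polisher with its gate side facing away from the robot, the black pull at crop (235,262) and the knob at (320,250). The scoop's handle points to +x, and the network points fit the given sizes. I'll get a wrist view for the knob's yaw.

```bash
cat > h.py <<'E'
from bench import status,cams,models,bot
import numpy as np, cv2
from scipy.spatial.transform import Rotation as Ro
def down(yaw):  # tool pointing down, tool x at world yaw (deg)
    a=np.radians(yaw);x=np.array([np.cos(a),np.sin(a),0]);z=np.array([0,0,-1.]);return np.c_[x,np.cross(z,x),z]
def delta(p,R=None,s=None,show=True):
    s=s or status.observe();Rc=np.array(s["tcp_rot"]);d=Rc.T@(np.array(p)-s["tcp_pos"])
    w=np.degrees(Ro.from_matrix(Rc.T@(Rc if R is None else R)).as_rotvec())
    if show: print("delta",np.round(d,4),np.round(w,2))
    return d,w
def wrist_proj(P,s):
    m=cams.camera_model("wrist");H=np.array(m["hand_eye"]);f=210/np.tan(np.radians(m["vertical_fov"]/2))
    pt=np.array(s["tcp_rot"]).T@(np.array(P)-s["tcp_pos"]);pc=H[:3,:3].T@(pt-H[:3,3])
    return pc[:2]/pc[2]*f+[m["cx"],m["cy"]]
def wrist_ray(u,v,z,s):
    m=cams.camera_model("wrist");H=np.array(m["hand_eye"]);f=210/np.tan(np.radians(m["vertical_fov"]/2));R=np.array(s["tcp_rot"])
    d=R@H[:3,:3]@np.array([(u-m["cx"])/f,(v-m["cy"])/f,1]);o=np.array(s["tcp_pos"])+R@H[:3,3]
    return o+d*(z-o[2])/d[2]
E
python3 - <<'E'
from h import *
print([a for a in dir(bot) if a[0]!='_']);print(cams.camera_model("wrist"))
g=np.array([.581,.174]);
delta([.56,.19,.50],down(170.2))
E
```

```text
['Unreachable', 'tip_extent']
{'vertical_fov': 66.8821002335176, 'cx': 280.7105465848529, 'cy': 210.22011214175907, 'hand_eye': array([[ 9.99999728e-01,  7.18625126e-04,  1.65157840e-04,
        -2.20830577e-04],
       [-7.35576996e-04,  9.56670686e-01,  2.91171182e-01,
        -7.81487193e-02],
       [ 5.12412629e-05, -2.91171224e-01,  9.56670955e-01,
         1.90566769e-02],
       [ 0.00000000e+00,  0.00000000e+00,  0.00000000e+00,
         1.00000000e+00]])}
delta [ 0.5938  0.5858 -0.0953] [  0.    -0.   -53.57]
```

Emit:
{"fn": "move_arm", "kwargs": {"series": "0.037 0.037 -0.03 0 0 0; 0.075 0.075 -0.06 0 0 0; 0.112 0.112 -0.09 0 0 0; 0.15 0.15 -0.095 0 0 0; 0.187 0.187 -0.095 0 0 0; 0.225 0.22 -0.095 0 0 0; 0.262 0.257 -0.095 0 0 0; 0.3 0.293 -0.095 0 0 0", "grip": 0}}

```text
t: 2.2
tcp_pos: [0.43, -0.2023, 0.5]
tcp_rot: [[-0.448, 0.894, 0.001], [0.894, 0.448, -0.0], [-0.0, 0.001, -1.0]]
ft_force: [1.3, -0.3, 0.2]
opening: 0.155
```

Emit:
{"fn": "move_arm", "kwargs": {"series": "0.037 0.037 0 0 0 -7; 0.075 0.075 0 0 0 -14; 0.112 0.112 0 0 0 -21; 0.15 0.15 0 0 0 -28; 0.187 0.187 0 0 0 -35; 0.225 0.22 0 0 0 -42; 0.262 0.257 0 0 0 -49; 0.294 0.293 0 0 0 -53.6"}}

```text
t: 3.2
tcp_pos: [0.5603, 0.1921, 0.5]
tcp_rot: [[-0.986, 0.166, 0.001], [0.166, 0.986, 0.0], [-0.001, 0.0, -1.0]]
ft_force: [0.1, -0.8, 0.8]
opening: 0.004
```

```bash
cat > w.py <<'E'
from h import *
import sys
s=status.observe();im=cams.read_camera("wrist");cv2.imwrite(sys.argv[1],im[:,:,::-1])
print(s["t"],np.round(s["tcp_pos"],4),"yaw",np.degrees(np.arctan2(s["tcp_rot"][1,0],s["tcp_rot"][0,0])),"q",np.round(s["q"],1),"F",np.round(s["ft_force"],1),"M",np.round(s["torque"],2),s["opening"])
for l in sys.argv[2:]:
    for d in models.spot_point(l,"wrist")[:2]: print(l,np.round(d["centre"],4),round(d["conf"],2),np.round(wrist_proj(d["centre"],s)))
E
python3 w.py pics/w1.png gate_top clamp_grip bowl_mouth bowl_floor
```

```text
3.2 [0.5603 0.1921 0.5   ] yaw 170.45908088329907 q [ 37.8  10.1  -1.2   0.  -78.6 -47.4] F [ 0.1 -0.8  0.8] M [-0.   -0.05 -0.03] 0.00369969467538089
gate_top [0.58   0.1782 0.2294] 0.84 [255. 200.]
clamp_grip [0.5873 0.2285 0.2202] 0.92 [259. 253.]
bowl_mouth [0.4787 0.1906 0.1814] 0.79 [365. 183.]
bowl_floor [0.4752 0.1883 0.1023] 0.9 [351. 167.]
```

View pics/w1.png

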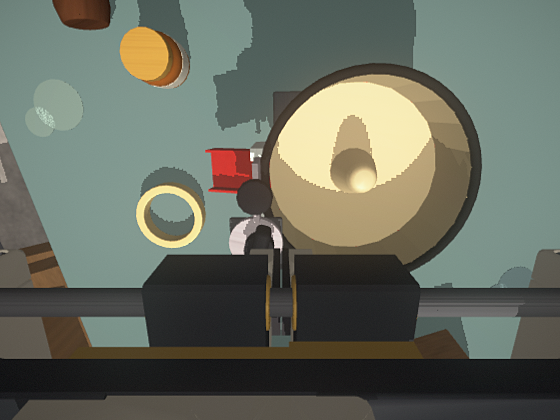

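The wrist view shows the pull at (254,196). The knob, near (262,237), is half hidden by the fingers, so I'll press the gate first.

```bash
python3 - <<'E'
from h import *
s=status.observe();print(wrist_ray(254,196,.231,s),wrist_ray(262,237,.23,s))
g=(wrist_ray(254,196,.231,s)[:2]+[.58,.1745])/2;print(g)
delta([*g,.395],down(170.2))
E
```

```text
[0.57935701 0.17187546 0.231     ] [0.57971664 0.20828969 0.23      ]
[0.57967851 0.17318773]
delta [-0.0223 -0.0135  0.1044] [-0.03 -0.03  0.03]
```

Emit:
{"fn": "move_arm", "kwargs": {"series": "-0.022 -0.0135 0.04 0 0 0; -0.022 -0.0135 0.07 0 0 0; -0.022 -0.0135 0.085 0 0 0; -0.022 -0.0135 0.093 0 0 0; -0.022 -0.0135 0.099 0 0 0; -0.022 -0.0135 0.103 0 0 0; -0.022 -0.0135 0.105 0 0 0; -0.022 -0.0135 0.105 0 0 0"}}

```text
t: 4.45
tcp_pos: [0.5797, 0.1733, 0.3954]
tcp_rot: [[-0.986, 0.169, 0.001], [0.169, 0.986, 0.0], [-0.001, 0.0, -1.0]]
ft_force: [-0.6, -1.8, 5.0]
opening: 0.004
```

Emit:
{"fn": "move_arm", "kwargs": {"series": "0 0 0.001 0 0 0; 0 0 0.002 0 0 0; 0 0 0.003 0 0 0; 0 0 0.003 0 0 0"}}

```text
t: 4.95
tcp_pos: [0.5795, 0.1732, 0.3952]
tcp_rot: [[-0.986, 0.169, 0.003], [0.169, 0.986, 0.001], [-0.003, 0.001, -1.0]]
ft_force: [-8.7, -2.8, 21.2]
opening: 0.003
```

Emit:
{"fn": "move_arm", "kwargs": {"series": "0 0 -0.03 0 0 0; 0 -0.01 -0.065 0 0 0; 0 -0.03 -0.08 0 0 0; 0 -0.045 -0.08 0 0 0; 0 -0.05 -0.08 0 0 0; 0 -0.05 -0.08 0 0 0", "grip": 0.4}}

```text
t: 5.7
tcp_pos: [0.5709, 0.1235, 0.4705]
tcp_rot: [[-0.985, 0.17, -0.002], [0.17, 0.985, -0.001], [0.002, -0.001, -1.0]]
ft_force: [0.4, 0.1, 0.1]
opening: 0.403
```

```bash
python3 w.py pics/w2.png gate_top clamp_grip
```

```text
5.7 [0.5709 0.1235 0.4705] yaw 170.18406766784378 q [ 31.4  10.   -5.1  -0.  -75.  -41.2] F [0.4 0.1 0.1] M [0.04 0.12 0.02] 0.4032691309332736
gate_top [0.5792 0.18   0.2119] 0.76 [283. 282.]
gate_top [0.4775 0.1879 0.1009] 0.49 [369. 226.]
clamp_grip [0.5866 0.2303 0.219 ] 0.76 [284. 338.]
```

View pics/w2.png

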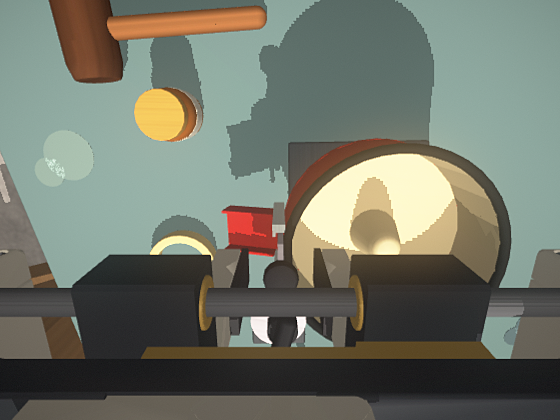

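The pull is at (281,276). The knob, near (285,328), is behind the finger rail with its bar along tool y. I'll move to +y for a clear view.

Emit:
{"fn": "move_arm", "kwargs": {"series": "0 0.04 0 0 0 0; 0 0.08 0 0 0 0; 0 0.12 0 0 0 0; 0 0.14 0 0 0 0; 0 0.14 0 0 0 0"}}

```text
t: 6.48
tcp_pos: [0.5949, 0.2634, 0.4706]
tcp_rot: [[-0.986, 0.168, -0.001], [0.168, 0.986, -0.001], [0.001, -0.001, -1.0]]
ft_force: [-0.1, -0.7, -0.8]
opening: 0.399
```

```bash
python3 w.py pics/w3.png gate_top clamp_grip
```

```text
6.475 [0.5949 0.2634 0.4706] yaw 170.32465173086374 q [ 41.   16.5   3.3  -0.  -77.  -50.7] F [-0.1 -0.7 -0.8] M [-0.02  0.1   0.02] 0.3989324104658368
gate_top [0.5779 0.1784 0.2098] 0.8 [285. 102.]
clamp_grip [0.5884 0.2329 0.2179] 0.56 [283. 180.]
```

View pics/w3.png

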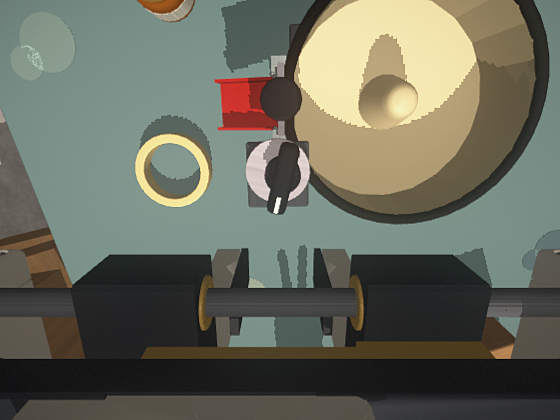

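Clear view: the bar's top face runs from (290,143) to (276,213), and the pull is at (280,99).

```bash
python3 - <<'E'
from h import *
s=status.observe();a=wrist_ray(290,146,.230,s);b=wrist_ray(276,211,.230,s);print(a,b,np.linalg.norm(a-b),np.degrees(np.arctan2(*(b-a)[1::-1])),(a+b)/2,wrist_ray(280,99,.217,s))
c=(a+b)/2; ang=np.degrees(np.arctan2(*(b-a)[1::-1]))
delta([*c[:2],.223+.159],down(ang+90))
E
```

```text
[0.57934282 0.20585388 0.23      ] [0.5969859  0.25037928 0.23      ] 0.04789352565986048 68.38417185147013 [0.58816436 0.22811658 0.23      ] [0.58087344 0.1739865  0.217     ]
delta [ 0.0008 -0.0338  0.0897] [-2.000e-02 -1.000e-02  1.183e+01]
```

Emit:
{"fn": "move_arm", "kwargs": {"series": "0 -0.02 0 0 0 6; 0.001 -0.033 0.02 0 0 11.8; 0.001 -0.033 0.05 0 0 11.8; 0.001 -0.033 0.075 0 0 11.8; 0.001 -0.033 0.09 0 0 11.8; 0.001 -0.033 0.09 0 0 11.8"}}

```text
t: 7.38
tcp_pos: [0.5881, 0.2289, 0.3811]
tcp_rot: [[-0.93, 0.368, -0.001], [0.368, 0.93, -0.001], [0.001, -0.001, -1.0]]
ft_force: [-0.6, 0.1, 0.4]
opening: 0.402
```

Emit:
{"fn": "move_arm", "kwargs": {"series": "0 0 0 0 0 0; 0 0 0 0 0 0; 0 0 0 0 0 0; 0 0 0 0 0 0", "grip": 0.1}}

```text
t: 7.88
tcp_pos: [0.5877, 0.2299, 0.3827]
tcp_rot: [[-0.93, 0.367, -0.0], [0.367, 0.93, 0.001], [0.0, 0.001, -1.0]]
ft_force: [-5.8, 2.1, 3.4]
opening: 0.301
```

The opening of 26 mm suggests the tips are on the 28 mm hub rather than the 14 mm bar. I'll raise 7 mm and grip again.

Emit:
{"fn": "move_arm", "kwargs": {"series": "0 0 0 0 0 0; 0 0 -0.003 0 0 0; 0 0 -0.007 0 0 0; 0 0 -0.007 0 0 0", "grip": 0.4}}

```text
t: 8.38
tcp_pos: [0.5884, 0.2296, 0.3893]
tcp_rot: [[-0.93, 0.368, 0.001], [0.368, 0.93, 0.0], [-0.001, 0.001, -1.0]]
ft_force: [0.3, -0.1, -0.2]
opening: 0.399
```

Emit:
{"fn": "move_arm", "kwargs": {"series": "0 0 0 0 0 0; 0 0 0 0 0 0; 0 0 0 0 0 0; 0 0 0 0 0 0", "grip": 0.05}}

```text
t: 8.88
tcp_pos: [0.5878, 0.2297, 0.3885]
tcp_rot: [[-0.93, 0.368, -0.001], [0.368, 0.93, -0.0], [0.001, -0.0, -1.0]]
ft_force: [-3.8, 1.3, 2.7]
opening: 0.161
```

```bash
python3 w.py pics/w4.png clamp_grip; python3 -c "
import cv2;a=cv2.imread('pics/w4.png')[120:420,130:430];cv2.imwrite('pics/w4c.png',cv2.resize(a,None,fx=2,fy=2))"
```

```text
8.875 [0.5878 0.2297 0.3885] yaw 158.4330921617267 q [ 39.   17.1  -6.5  -0.  -66.5 -60.6] F [-3.8  1.3  2.7] M [ 0.47  1.61 -0.04] 0.1614882548070529
clamp_grip [0.5896 0.2293 0.2219] 0.6 [278. 273.]
```

Gripped at 14 mm. Now turning clockwise.

Emit:
{"fn": "move_arm", "kwargs": {"series": "0.0005 0 0 0 0 8; 0.0005 0 0 0 0 16; 0.0005 0 0 0 0 24; 0.0005 0 0 0 0 32; 0.0005 0 0 0 0 40; 0.0005 0 0 0 0 48; 0.0005 0 0 0 0 55; 0.0005 0 0 0 0 60"}}

```text
t: 9.98
tcp_pos: [0.5873, 0.2302, 0.3885]
tcp_rot: [[-0.144, 0.99, -0.001], [0.99, 0.144, 0.001], [0.001, -0.001, -1.0]]
ft_force: [-6.2, 3.5, 1.1]
opening: 0.158
```

```bash
python3 w.py pics/w5.png
```

```text
9.975 [0.5873 0.2302 0.3885] yaw 98.27571058034073 q [ 3.910e+01  1.700e+01 -6.500e+00 -1.000e-01 -6.640e+01 -1.208e+02] F [-6.2  3.5  1.1] M [1.24 1.91 0.3 ] 0.15755430278828925
```

Emit:
{"fn": "move_arm", "kwargs": {"series": "0.0006 0.0006 0 0 0 3; 0.0006 0.0006 0 0 0 6; 0.0006 0.0006 0 0 0 8; 0.0006 0.0006 0 0 0 8"}}

```text
t: 10.52
tcp_pos: [0.5875, 0.2306, 0.3885]
tcp_rot: [[-0.008, 1.0, -0.002], [1.0, 0.008, -0.0], [-0.0, -0.002, -1.0]]
ft_force: [-6.6, 0.8, 3.4]
opening: 0.158
```

```bash
python3 w.py pics/w6.png
```

```text
10.525 [0.5875 0.2306 0.3885] yaw 90.45404155671913 q [  39.1   17.1   -6.5   -0.   -66.5 -128.6] F [-6.6  0.8  3.4] M [0.6  2.54 0.34] 0.15802263230310423
```

Emit:
{"fn": "move_arm", "kwargs": {"series": "-0.0003 0.0008 0 0 0 2; -0.0003 0.0008 0 0 0 4; -0.0003 0.0008 0 0 0 6; -0.0003 0.0008 0 0 0 6"}}

```text
t: 11.08
tcp_pos: [0.5881, 0.2305, 0.3885]
tcp_rot: [[0.096, 0.995, -0.002], [0.995, -0.096, -0.0], [-0.0, -0.002, -1.0]]
ft_force: [-7.6, 2.3, 3.8]
opening: 0.167
```

```bash
python3 w.py pics/w7.png
```

```text
11.075 [0.5881 0.2305 0.3885] yaw 84.51024542027861 q [ 3.910e+01  1.710e+01 -6.400e+00 -1.000e-01 -6.660e+01 -1.345e+02] F [-7.6  2.3  3.8] M [0.96 3.14 0.89] 0.16650352192224196
```

The moment jumped to 0.9 N m and the fingers were pried slightly open, so the stop is reached. I'll release, rise and look from +y.

Emit:
{"fn": "move_arm", "kwargs": {"series": "0 0 0 0 0 0; 0 0 0 0 0 0; 0 0 -0.02 0 0 0; 0 0 -0.06 0 0 0; -0.02 0 -0.09 0 0 -10; -0.05 0.03 -0.11 0 0 -20; -0.08 0.05 -0.12 0 0 -30; -0.11 0.07 -0.13 0 0 -40", "grip": 0.4}}

```text
t: 12.12
tcp_pos: [0.6487, 0.1126, 0.5192]
tcp_rot: [[-0.57, 0.822, 0.001], [0.822, 0.57, -0.0], [-0.001, 0.001, -1.0]]
ft_force: [0.3, 0.6, 0.2]
opening: 0.406
```

```bash
python3 w.py pics/w8.png gate_top clamp_grip bowl_mouth bowl_floor; python3 - <<'E'
from h import *
s=status.observe();print([wrist_proj(p,s) for p in ([.581,.1735,.217],[.588,.2295,.23])])
E
```

```text
12.125 [0.6487 0.1126 0.5192] yaw 124.74496262344894 q [ 26.8  16.4   9.3   0.  -82.9 -82. ] F [0.3 0.6 0.2] M [-0.   -0.06 -0.02] 0.4063934898227664
gate_top [0.5812 0.1796 0.211 ] 0.94 [382. 182.]
clamp_grip [0.5881 0.2292 0.2184] 0.63 [421. 219.]
bowl_mouth [0.4782 0.1894 0.1835] 0.83 [453.  93.]
bowl_floor [0.4762 0.1881 0.1016] 0.9 [417.  95.]
[array([377.81758904, 179.0380273 ]), array([425.56690692, 222.97612222])]
```

View pics/w8.png

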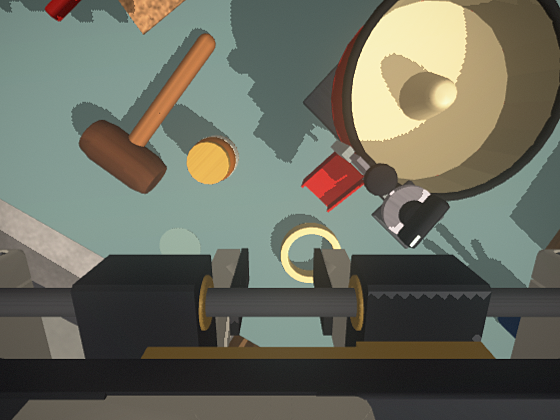

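The picture shows the knob turned crosswise (white end (414,240), other end about (440,204)), the pull down at (380,180), and the bystanders untouched. The scoop comes next. On the way I'll make test tilts so I can fit the arm's kinematics for the pour.

```bash
python3 - <<'E'
from h import *
s=status.observe();a=wrist_ray(440,204,.23,s);b=wrist_ray(414,241,.23,s);print(np.linalg.norm(b-a),np.degrees(np.arctan2(*(b-a)[1::-1])))
delta([.65,-.20,.48],down(76.5))
E
cat > rec.py <<'E'
from h import *
import json
s=status.observe();open("rec.txt","a").write(json.dumps([list(map(float,s["q"])),np.array(s["tcp_pos"]).tolist(),np.array(s["tcp_rot"]).tolist()])+"\n")
print(np.round(s["q"],2))
E
python3 rec.py
```

```text
0.039685653716783655 6.372403950353343
delta [-0.2603 -0.1751  0.0383] [-1.000e-02 -0.000e+00  4.778e+01]
[ 26.9   16.36   9.2   -0.   -82.85 -82.62]
```

```bash
python3 -c "
import cv2;a=cv2.imread('pics/w8.png')[160:260,350:470];cv2.imwrite('pics/w8c.png',cv2.resize(a,None,fx=5,fy=5,interpolation=2))"
```

```text
(no output)
```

View pics/w8c.png

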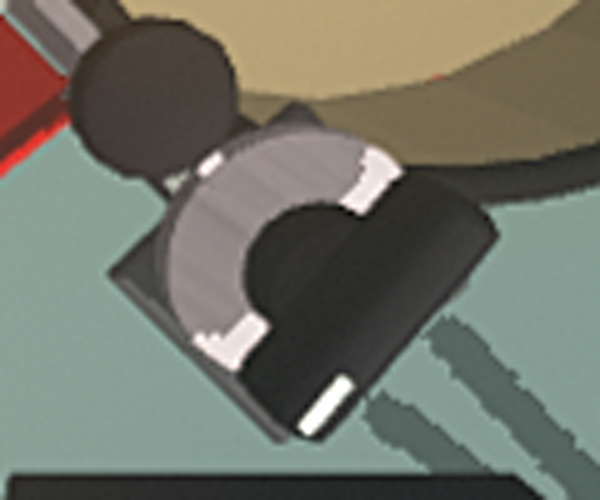

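Emit:
{"fn": "move_arm", "kwargs": {"series": "-0.033 -0.022 0.005 0 0 6; -0.066 -0.044 0.01 0 0 12; -0.1 -0.066 0.015 0 0 18; -0.133 -0.088 0.02 0 0 24; -0.166 -0.11 0.025 0 0 30; -0.2 -0.132 0.03 0 0 36; -0.233 -0.154 0.035 0 0 42; -0.26 -0.175 0.038 0 0 47.8", "grip": 0.6}}

```text
t: 13.38
tcp_pos: [0.6507, -0.1999, 0.48]
tcp_rot: [[0.235, 0.972, -0.001], [0.972, -0.235, -0.0], [-0.0, -0.001, -1.0]]
ft_force: [0.3, -0.1, 0.3]
opening: 0.602
```

```bash
python3 rec.py; python3 w.py pics/w9.png scoop scoop_grip scoop_lip mat ball0_center; python3 -c "
from h import *
for l in ('scoop','scoop_grip','mat'):
  for d in models.find_in(l,'wrist')[:2]: print(l,d['centre'],d['conf'])"
```

```text
[  -0.71   19.21    8.39    0.    -79.22 -102.89]
13.375 [ 0.6507 -0.1999  0.48  ] yaw 76.39825241016504 q [  -0.7   19.2    8.4    0.   -79.2 -102.9] F [ 0.3 -0.1  0.3] M [-0.03 -0.08 -0.03] 0.6020181417619869
scoop [ 0.5103 -0.1942  0.0034] 0.87 [260.  67.]
scoop_grip [ 0.5912 -0.2234  0.0455] 0.74 [252. 135.]
ball0_center [ 0.4841 -0.2143  0.0174] 0.82 [238.  47.]
scoop [0.4912, -0.2069, 0.0182] 0.89
scoop_grip [0.4873, -0.2092, 0.0241] 0.94
mat [0.5172, -0.1779, 0.006] 0.82
mat [0.7353, 0.1865, 0.003] 0.44
```

View pics/w9.png

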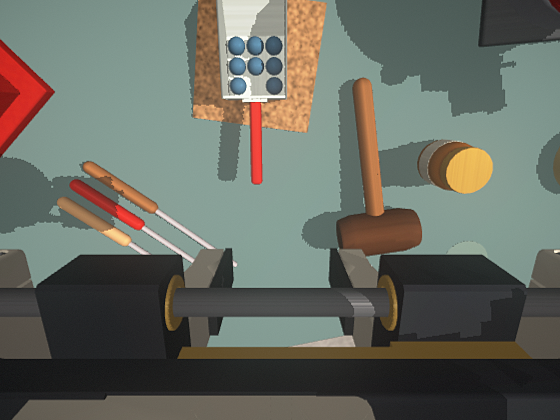

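Emit:
{"fn": "move_arm", "kwargs": {"series": "0 0 0 0 8 0; 0 0 0 0 16 0; 0 0 0 0 24 0; 0 0 0 0 24 0; 0 0 0 0 24 0"}}

```text
t: 14.45
tcp_pos: [0.6506, -0.1994, 0.4806]
tcp_rot: [[0.211, 0.973, 0.093], [0.89, -0.231, 0.393], [0.404, -0.0, -0.915]]
ft_force: [0.8, -0.8, -0.4]
opening: 0.598
```

```bash
python3 rec.py
```

```text
[ -9.02  20.27  17.52 -23.81 -85.74 -92.87]
```

Emit:
{"fn": "move_arm", "kwargs": {"series": "0 0 0 0 -8 0; 0 0 0 0 -16 0; 0 0 0 0 -24 0; 0 0 0 8 -24 0; 0 0 0 16 -24 0; 0 0 0 24 -24 0; 0 0 0 24 -24 0; 0 0 0 24 -24 0"}}

```text
t: 15.45
tcp_pos: [0.651, -0.1989, 0.4806]
tcp_rot: [[0.147, 0.91, -0.387], [0.989, -0.131, 0.067], [0.01, -0.393, -0.92]]
ft_force: [0.8, 0.1, 0.5]
opening: 0.601
```

```bash
python3 rec.py
```

```text
[  -1.63   27.26   20.06   -3.32 -105.69  -96.96]
```

```bash
cat > kin.py <<'E'
import numpy as np, json
from scipy.optimize import least_squares
from scipy.spatial.transform import Rotation as Ro
def fk(q,p):
    # p: a1,h,off1,L2,a3,L3,off2,d6 ; ABB style, q3 sign reversed
    a1,h,o1,L2,a3,L3,o2,d6,o4=p;q=np.radians(q)
    R=Ro.from_euler('z',q[0]).as_matrix();P=R@[a1,o1,h]
    R=R@Ro.from_euler('y',q[1]).as_matrix();P=P+R@[0,0,L2]
    R=R@Ro.from_euler('y',-q[2]).as_matrix();P=P+R@[L3,o2,a3]
    R=R@Ro.from_euler('x',S4*q[3]).as_matrix();P=P+R@[0,o4,0]
    R=R@Ro.from_euler('y',-q[4]).as_matrix();P=P+R@[d6,0,0]
    R=R@Ro.from_euler('x',-q[5]).as_matrix()
    R=R@np.array([[0,0,1],[0,1,0],[-1,0,0.]])
    return P,R
S4=1
D=[json.loads(l) for l in open("rec.txt")]
D.append([[-46.8636589,20.5467918,.681851995,0,-70.1377604,-16.5067058],[.30251895,-.60338239,.40465359],None])
for q,x in (([37.8,10.1,-1.2,0,-78.6,-47.4],[.5603,.1921,.5]),([31.4,10,-5.1,0,-75,-41.2],[.5709,.1235,.4705]),([41,16.5,3.3,0,-77,-50.7],[.5949,.2634,.4706]),([39,17.1,-6.5,0,-66.5,-60.6],[.5878,.2297,.3885])): D.append([q,x,None])
def res(p): return np.concatenate([fk(q,p)[0]-x for q,x,_ in D]+[.001*(p-[0,.4,-.19,.4,0,.4,0,.1,0])])
def fit():
    r=least_squares(res,[0,.4,-.19,.4,0,.4,0,.1,0]);return r.x,np.abs(r.fun[:3*len(D)]).max()
if __name__=="__main__":
    for S4 in (1,-1):
        p,e=fit();print(S4,np.round(p,4),e)
        for q,x,R in D[:4]:
            if R: print(np.round(fk(q,p)[1].T@np.array(R),2).tolist(), np.round(fk(q,p)[0]-x,4))
E
python3 kin.py; python3 - <<'E'
from h import *
s=status.observe();import types
s=dict(tcp_pos=np.array([.6507,-.1999,.48]),tcp_rot=down(76.4))
a=wrist_ray(254,103,.047,s);b=wrist_ray(257,181,.0615,s);print(a,b,np.linalg.norm((b-a)[:2]),np.degrees(np.arctan2(*(b-a)[1::-1])))
print([wrist_ray(u,v,.055,s) for u,v in((223,98),(286,98))])
E
```

```text
1 [ 0.1042  0.1164 -0.2311  0.3336  0.0311  0.4194 -0.041  -0.0977  0.0883] 0.05796458769371471
[[1.0, -0.0, 0.0], [0.0, 1.0, 0.0], [-0.0, -0.0, 1.0]] [-0.0136  0.002  -0.0055]
[[1.0, 0.0, -0.0], [-0.0, 1.0, 0.0], [0.0, -0.0, 1.0]] [-0.0212  0.0082  0.001 ]
[[0.67, -0.04, 0.74], [0.07, 1.0, -0.01], [-0.73, 0.06, 0.68]] [-0.0468 -0.0503  0.0135]
[[0.99, 0.03, 0.11], [-0.03, 1.0, -0.02], [-0.11, 0.01, 0.99]] [ 0.058   0.0002 -0.0045]
-1 [ 7.000e-04  1.989e-01 -9.500e-02  6.014e-01 -2.000e-04  4.630e-01
  9.500e-02  1.998e-01 -1.917e-01] 0.0006985224532370382
[[1.0, 0.0, -0.0], [-0.0, 1.0, 0.0], [0.0, -0.0, 1.0]] [-0.      0.0001  0.    ]
[[1.0, -0.0, -0.0], [-0.0, 1.0, 0.0], [0.0, -0.0, 1.0]] [0.     0.0001 0.0001]
[[1.0, -0.0, -0.0], [0.0, 1.0, 0.0], [0.0, -0.0, 1.0]] [0. 0. 0.]
[[1.0, -0.0, -0.0], [-0.0, 1.0, 0.0], [0.0, -0.0, 1.0]] [0.     0.0001 0.    ]
[ 0.55464863 -0.21044785  0.047     ] [ 0.64756646 -0.23010075  0.0615    ] 0.0949734689924128 -11.942526187733096
[array([ 0.54074323, -0.24474156,  0.055     ]), array([ 0.55855364, -0.17090136,  0.055     ])]
```

The knob crop shows the bar fully crosswise at about -3° yaw, consistent with 1.4 rad. The wrist view shows the scoop at a yaw of about -13°, with the handle from (254,103) to (257,181) and eight balls. The kinematic fit is good to 0.1 mm. I'll descend on the handle after planning the pour.

```bash
cat > plan.py <<'E'
from h import *
import kin; kin.S4=-1; P,_=kin.fit()
LO=np.array([-176,-82,-58.2,-173.8,-174.7,-.2]);LO[5]=-173.6;HI=np.array([176,121.7,71.7,95.5,-.2,173.6])
G=np.array([.058,0,.0367]);LIP=np.array([-.085,0,.032]);M=np.array([[0,1,0],[1,0,0],[0,0,-1.]])
def scoop_R(psi,phi): return Ro.from_euler('z',psi,degrees=True).as_matrix()@Ro.from_euler('y',-phi,degrees=True).as_matrix()
def tcp_for(point,world,psi,phi,tilt0=0):
    R=scoop_R(psi,phi);return np.array(world)+R@(G+[0,0,.159]-np.array(point)),R@M
def ik(p,R,q0):
    def f(q):
        x,Q=kin.fk(q,P);return np.r_[(x-p)*10,Ro.from_matrix(Q.T@R).as_rotvec()*2]
    r=least_squares(f,np.clip(q0,LO+.5,HI-.5),bounds=(LO,HI),x_scale=50);return r.x,np.abs(r.fun).max()
from scipy.optimize import least_squares
E
cat > scan.py <<'E'
from plan import *
C=np.array([.4765,.191])
s=status.observe()
p0,R0=tcp_for([0,0,0],[.510,-.198,.10],-13,0);q0,e=ik(p0,R0,s["q"]);print(np.round(q0),e)
for psi in range(-180,180,20):
  for k in(0,):
    out=[];q=q0.copy();ok=0
    n=12
    dpsi=psi+13
    for i in range(1,n+1):
        a=i/n;w=np.array([.510,-.198,.10])*(1-a)+a*np.array([*C,.33]);q,e=ik(*tcp_for([-.05*a,0,0],w,-13+dpsi*a,0),q);ok=max(ok,e)
    res=[round(ok,3)]
    for ph in range(0,71,10):
        q,e=ik(*tcp_for(LIP,[*C,.225],psi,ph),q);res.append(round(e,3))
    print(psi,res,np.round(q).tolist())
E
python3 scan.py; python3 - <<'E'
from plan import *
p,R=tcp_for(G,[.5665,-.2118,.0397],-13,0);print(p);
print("hover");delta(p+[0,0,.1],R)
E
```

```text
[  -2.   19.  -17.   -0.  -54. -101.] 6.601635689425281e-11
-180 [np.float64(2.126), np.float64(1.555), np.float64(1.928), np.float64(2.288), np.float64(2.633), np.float64(2.963), np.float64(3.278), np.float64(3.578), np.float64(3.863)] [-1.0, 12.0, -37.0, -174.0, -0.0, -94.0]
-160 [np.float64(2.055), np.float64(1.387), np.float64(1.76), np.float64(2.119), np.float64(2.465), np.float64(2.795), np.float64(3.112), np.float64(3.413), np.float64(3.7)] [-1.0, 11.0, -37.0, -174.0, -0.0, -61.0]
-140 [np.float64(1.908), np.float64(1.737), np.float64(1.988), np.float64(2.11), np.float64(2.328), np.float64(3.155), np.float64(2.936), np.float64(2.571), np.float64(2.203)] [41.0, 41.0, 0.0, 43.0, -145.0, -174.0]
-120 [np.float64(1.41), np.float64(1.218), np.float64(1.386), np.float64(1.696), np.float64(2.18), np.float64(2.603), np.float64(2.714), np.float64(2.611), np.float64(2.425)] [47.0, 36.0, -3.0, 39.0, -130.0, -174.0]
-100 [np.float64(1.113), np.float64(0.772), np.float64(1.056), np.float64(1.371), np.float64(1.712), np.float64(2.038), np.float64(2.278), np.float64(2.395), np.float64(2.412)
[... 2076 characters left out ...]
0, -67.0, -96.0, 20.0]
120 [np.float64(0.0), np.float64(0.0), np.float64(0.0), np.float64(0.0), np.float64(0.0), np.float64(0.0), np.float64(0.0), np.float64(0.0), np.float64(0.0)] [2.0, 21.0, 6.0, -62.0, -110.0, 24.0]
140 [np.float64(0.0), np.float64(0.0), np.float64(0.0), np.float64(0.0), np.float64(0.0), np.float64(0.0), np.float64(0.0), np.float64(0.0), np.float64(0.0)] [9.0, 27.0, 15.0, -57.0, -122.0, 29.0]
160 [np.float64(0.0), np.float64(0.0), np.float64(0.0), np.float64(0.0), np.float64(0.0), np.float64(0.0), np.float64(0.0), np.float64(0.0), np.float64(0.0)] [16.0, 32.0, 22.0, -50.0, -133.0, 37.0]
[ 0.5665 -0.2118  0.1987]
hover
delta [-0.027  -0.0038  0.1992] [-23.12   0.36   4.6 ]
```

Emit:
{"fn": "move_arm", "kwargs": {"series": "0 0 0.03 -6 0.1 1.2; -0.007 -0.001 0.06 -12 0.2 2.4; -0.014 -0.002 0.1 -18 0.3 3.6; -0.02 -0.003 0.14 -23.1 0.36 4.6; -0.027 -0.0038 0.18 -23.1 0.36 4.6; -0.027 -0.0038 0.1992 -23.1 0.36 4.6; -0.027 -0.0038 0.1992 -23.1 0.36 4.6", "grip": 0.6}}

```text
t: 16.32
tcp_pos: [0.5647, -0.2119, 0.2991]
tcp_rot: [[0.225, 0.974, -0.002], [0.974, -0.225, 0.001], [0.001, -0.002, -1.0]]
ft_force: [0.1, 0.3, 1.7]
opening: 0.6
```

```bash
python3 - <<'E'
from plan import *
p,R=tcp_for(G,[.5665,-.2118,.0397],-13,0);delta(p,R)
E
python3 w.py pics/w10.png scoop_grip
```

```text
delta [0.0004 0.002  0.1004] [-0.14 -0.05 -0.02]
16.325 [ 0.5647 -0.2119  0.2991] yaw 76.9810289446519 q [-2.100e+00  1.890e+01 -1.650e+01 -1.000e-01 -5.470e+01 -1.009e+02] F [0.1 0.3 1.7] M [-0.08 -0.07  0.01] 0.6000310202180821
scoop_grip [ 0.5868 -0.2214  0.0445] 0.93 [275. 247.]
```

View pics/w10.png

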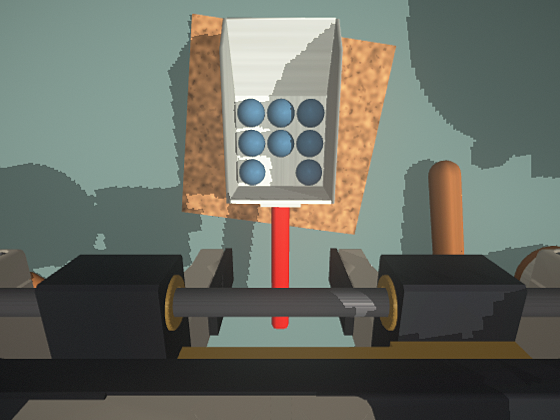

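The view shows the handle centred between the fingers at u=280 and parallel to the tool's y axis, with eight balls in the box.

```bash
python3 - <<'E'
from plan import *
s=status.observe()
w=wrist_ray(282,205,.055,s);print("backwall",w,"rel tcp in tool",s["tcp_rot"].T@(w-s["tcp_pos"]))
print("mat",np.mean([wrist_ray(u,v,.003,s)[:2] for u,v in((190,14),(395,44),(355,233),(183,212))],0))
print("lip",wrist_ray(281,18,.035,s),"handle end",wrist_ray(280,327,.06,s))
E
```

```text
backwall [ 0.55361896 -0.20749018  0.055     ] rel tcp in tool [ 0.00131977 -0.01327505  0.2455913 ]
mat [ 0.506685   -0.19751673]
lip [ 0.42929083 -0.17965606  0.035     ] handle end [ 0.65325976 -0.23198491  0.06      ]
```

Emit:
{"fn": "move_arm", "kwargs": {"series": "0.0003 0.002 0.03 0 0 0; 0.0003 0.004 0.06 0 0 0; 0.0003 0.004 0.08 0 0 0; 0.0003 0.004 0.093 0 0 0; 0.0003 0.004 0.1 0 0 0; 0.0003 0.004 0.1 0 0 0"}}

```text
t: 17.18
tcp_pos: [0.5696, -0.2125, 0.1991]
tcp_rot: [[0.225, 0.974, -0.003], [0.974, -0.225, 0.002], [0.001, -0.003, -1.0]]
ft_force: [-0.5, 0.4, 0.1]
opening: 0.601
```

Emit:
{"fn": "move_arm", "kwargs": {"series": "0 0 0 0 0 0; 0 0 0 0 0 0; 0 0 0 0 0 0; 0 0 0 0 0 0; 0 0 0 0 0 0; 0 0 0 0 0 0", "grip": 0.05}}

```text
t: 17.92
tcp_pos: [0.5694, -0.2125, 0.199]
tcp_rot: [[0.225, 0.974, -0.003], [0.974, -0.225, 0.002], [0.001, -0.003, -1.0]]
ft_force: [0.7, -1.5, 2.0]
opening: 0.158
```

Emit:
{"fn": "move_arm", "kwargs": {"series": "0 0 -0.005 0 0 0; 0 0 -0.015 0 0 0; 0 0 -0.03 0 0 0; 0 0 -0.04 0 0 0; 0 0 -0.04 0 0 0"}}

```text
t: 18.55
tcp_pos: [0.5698, -0.2126, 0.2403]
tcp_rot: [[0.225, 0.974, -0.001], [0.974, -0.225, 0.002], [0.002, -0.001, -1.0]]
ft_force: [-0.2, -0.6, -2.6]
opening: 0.162
```

```bash
python3 w.py pics/w11.png scoop_lip
```

```text
18.55 [ 0.5698 -0.2126  0.2403] yaw 76.97717900805132 q [-2.100e+00  2.300e+01 -1.930e+01 -1.000e-01 -4.770e+01 -1.008e+02] F [-0.2 -0.6 -2.6] M [-0.09 -0.22  0.04] 0.1615749704495085
```

View pics/w11.png

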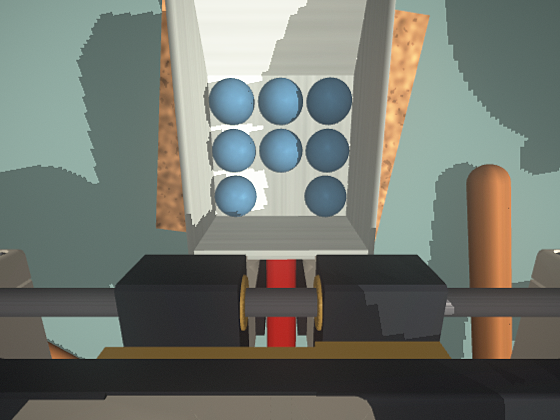

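The scoop is lifted level, with all eight balls in it. Next is the transit and pour from the bowl's +y side (scoop yaw 100°).

```bash
python3 - <<'E'
from plan import *
s=status.observe();C=np.array([.4765,.191]);x=np.array([np.cos(np.radians(100)),np.sin(np.radians(100))])
L=[*(C+.02*x),.27]
p1,R1=tcp_for(LIP,L,100,0);print(p1)
up=s["tcp_pos"]+[0,0,.2]; s1=dict(s);s1["tcp_pos"]=up
d,w=delta(p1,R1,s1)
q=s["q"]
for a in np.linspace(0,1,17):
    R=Ro.from_euler('z',113*a,degrees=True).as_matrix()@down(77);q,e=ik(up*(1-a)+p1*a,R,q);print(round(a*16),np.round(q,0),round(e,4))
for ph in range(0,71,10):
    pp,RR=tcp_for(LIP,[*L[:2],.27-.05*min(1,ph/40)],100,ph);q,e=ik(pp,RR,q)
    d,w=delta(pp,RR,dict(tcp_pos=p1,tcp_rot=R1),False);print(ph,np.round(d,3),np.round(w,1),np.round(q),round(e,4))
E
```

```text
[0.44819535 0.35152366 0.4337    ]
delta [ 0.5221 -0.2452  0.0069] [-4.0000e-02 -2.5000e-01 -1.1304e+02]
0 [  -2.   13.   -5.    0.  -72. -101.] 0.0
1 [  1.  11.  -8.  -0. -71. -97.] 0.0
2 [  5.  10. -10.  -0. -71. -94.] 0.0
3 [  9.   8. -11.   0. -70. -91.] 0.0
4 [ 13.   7. -13.  -0. -70. -88.] 0.0
5 [ 17.   6. -14.  -0. -70. -85.] 0.0
6 [ 21.   5. -15.  -0. -70. -82.] 0.0
7 [ 26.   4. -16.  -0. -70. -79.] 0.0
8 [ 30.   4. -17.   0. -69. -76.] 0.0
9 [ 34.   4. -17.   0. -69. -73.] 0.0
10 [ 38.   4. -17.  -0. -69. -70.] 0.0
11 [ 42.   4. -16.  -0. -69. -67.] 0.0
12 [ 45.   5. -16.  -0. -69. -64.] 0.0
13 [ 49.   6. -15.  -0. -69. -60.] 0.0
14 [ 52.   7. -14.  -0. -70. -56.] 0.0
15 [ 55.   8. -12.   0. -70. -52.] 0.0
16 [ 58.  10. -10.   0. -70. -48.] 0.0
0 [0. 0. 0.] [0. 0. 0.] [ 58.  10. -10.   0. -70. -48.] 0.0
10 [ 0.    -0.031 -0.01 ] [-10.   0.  -0.] [ 53.   7. -10.  -8. -67. -40.] 0.0
20 [-0.    -0.065 -0.014] [-20.  -0.   0.] [ 46.   5.  -9. -18. -66. -30.] 0.0
30 [ 0.    -0.101 -0.012] [-30.  -0.   0.] [ 37.   4.  -7. -29. -67. -18.] 0.0
40 [-0.    -0.139 -0.004] [-40.   0.  -0.] [ 27.   5.  -6. -41. -71.  -6.] 0.0
50 [-0.    -0.176 -0.001] [-50.   0.  -0.] [ 17.   6.  -5. -51. -78.   4.] 0.0
60 [ 0.    -0.213  0.008] [-60.  -0.  -0.] [  7.   9.  -4. -60. -86.  13.] 0.0
70 [-0.    -0.248  0.023] [-70.  -0.   0.] [ -1.  13.  -4. -68. -94.  20.] 0.0
```

Emit:
{"fn": "move_arm", "kwargs": {"series": "0 0 -0.015 0 0 0; 0 0 -0.04 0 0 0; 0 0 -0.07 0 0 0; 0 0 -0.1 0 0 0; 0 0 -0.13 0 0 0; 0 0 -0.16 0 0 0; 0 0 -0.185 0 0 0; 0 0 -0.2 0 0 0"}}

```text
t: 19.65
tcp_pos: [0.57, -0.213, 0.4408]
tcp_rot: [[0.225, 0.974, -0.001], [0.974, -0.225, 0.002], [0.001, -0.002, -1.0]]
ft_force: [-1.2, 0.4, -3.6]
opening: 0.159
```

Emit:
{"fn": "move_arm", "kwargs": {"series": "0.009 -0.004 -0.004 0 0 -2; 0.028 -0.013 -0.01 0 0 -6; 0.052 -0.025 -0.02 0 0 -11; 0.077 -0.036 -0.02 0 0 -16.5; 0.101 -0.047 -0.02 0 0 -22; 0.125 -0.059 -0.02 0 0 -27; 0.15 -0.07 -0.02 0 0 -32.5; 0.174 -0.082 -0.02 0 0 -37.7"}}

```text
t: 20.65
tcp_pos: [0.5285, -0.023, 0.4587]
tcp_rot: [[-0.424, 0.906, -0.005], [0.906, 0.424, 0.002], [0.004, -0.003, -1.0]]
ft_force: [0.9, 0.6, -2.9]
opening: 0.156
```

Emit:
{"fn": "move_arm", "kwargs": {"series": "0.023 0.005 0 0 0 -4.7; 0.047 0.01 0 0 0 -9.4; 0.07 0.016 0 0 0 -14.1; 0.094 0.021 0 0 0 -18.8; 0.117 0.026 0 0 0 -23.5; 0.141 0.031 0 0 0 -28.2; 0.164 0.037 0 0 0 -33; 0.188 0.042 0 0 0 -37.7"}}

```text
t: 21.65
tcp_pos: [0.4878, 0.1648, 0.4592]
tcp_rot: [[-0.889, 0.458, -0.005], [0.458, 0.889, 0.002], [0.005, -0.001, -1.0]]
ft_force: [0.8, 0.1, -3.3]
opening: 0.16
```

Emit:
{"fn": "move_arm", "kwargs": {"series": "0.018 0.022 0 0 0 -5; 0.036 0.044 0 0 0 -10.5; 0.055 0.066 0 0 0 -16; 0.073 0.088 0 0 0 -21.5; 0.09 0.109 0 0 0 -27; 0.106 0.128 0.005 0 0 -32; 0.118 0.142 0.01 0 0 -36; 0.123 0.148 0.015 0 0 -37.7"}}

```text
t: 22.65
tcp_pos: [0.4474, 0.3528, 0.4444]
tcp_rot: [[-0.984, -0.18, -0.004], [-0.18, 0.984, 0.001], [0.004, 0.002, -1.0]]
ft_force: [-0.2, 0.6, -4.2]
opening: 0.156
```

```bash
cat > pr.py <<'E'
from plan import *
import sys
s=status.observe();C=np.array([.4765,.191]);x=np.array([np.cos(np.radians(100)),np.sin(np.radians(100))])
print(s["t"],np.round(s["tcp_pos"],4),np.round(s["q"],1),"M",np.round(s["torque"],2))
# current tilt & lip
R=s["tcp_rot"]@M.T;lip=s["tcp_pos"]+R@(LIP-G-[0,0,.159]);print("lip",np.round(lip,4),"tilt",np.degrees(np.arcsin(R[2,0])))
for ph in map(float,sys.argv[1:]):
    pp,RR=tcp_for(LIP,[*(C+.02*x),.27-.05*min(1,ph/40)],100,ph);d,w=delta(pp,RR,s,False);print(ph,np.round(d,3),np.round(w,1))
E
python3 pr.py 0 5 10 15 20 24 28 32
```

```text
22.65 [0.4474 0.3528 0.4444] [ 57.8   9.4  -9.2  -0.3 -71.6 -47.4] M [0.2  0.17 0.02]
lip [0.4723 0.2123 0.2805] tilt 0.10452275521741346
0.0 [-0.001 -0.001  0.011] [ 0.1 -0.2  0.3]
5.0 [-0.001 -0.016  0.005] [-4.9 -0.3  0.3]
10.0 [-0.    -0.032  0.001] [-9.9 -0.3  0.3]
15.0 [-0.    -0.049 -0.002] [-14.9  -0.3   0.3]
20.0 [-0.    -0.066 -0.003] [-19.9  -0.3   0.3]
24.0 [-0.    -0.08  -0.003] [-23.9  -0.3   0.3]
28.0 [-0.    -0.095 -0.002] [-27.9  -0.3   0.3]
32.0 [ 0.   -0.11 -0.  ] [-31.9  -0.3   0.3]
```

Emit:
{"fn": "move_arm", "kwargs": {"series": "0 -0.016 0.005 -5 0 0; 0 -0.032 0.001 -10 0 0; 0 -0.049 -0.002 -15 0 0; 0 -0.066 -0.003 -20 0 0; 0 -0.08 -0.003 -24 0 0; 0 -0.095 -0.002 -28 0 0; 0 -0.11 0 -32 0 0; 0 -0.11 0 -32 0 0"}}

```text
t: 23.65
tcp_pos: [0.4679, 0.2418, 0.4447]
tcp_rot: [[-0.985, -0.145, -0.095], [-0.173, 0.835, 0.523], [0.004, 0.532, -0.847]]
ft_force: [-0.3, -0.6, -3.9]
opening: 0.155
```

```bash
python3 pr.py 34 36 38 40 43 46 50 54 ; python3 w.py pics/w12.png
```

```text
23.65 [0.4679 0.2418 0.4447] [ 34.6   4.   -6.8 -31.5 -68.1 -15.6] M [-2.38 -0.34 -0.02]
lip [0.473  0.2081 0.23  ] tilt 32.11159762923913
34.0 [ 0.    -0.005 -0.001] [-1.9 -0.2 -0.1]
36.0 [ 0.    -0.012 -0.004] [-3.9 -0.2 -0.1]
38.0 [ 0.    -0.019 -0.006] [-5.9 -0.2 -0.1]
40.0 [ 0.    -0.027 -0.008] [-7.9 -0.2 -0.1]
43.0 [ 0.    -0.037 -0.014] [-10.9  -0.2  -0.2]
46.0 [ 0.    -0.047 -0.02 ] [-13.9  -0.2  -0.2]
50.0 [ 0.    -0.06  -0.026] [-17.9  -0.1  -0.2]
54.0 [ 0.    -0.075 -0.032] [-21.9  -0.1  -0.2]
23.65 [0.4679 0.2418 0.4447] yaw -170.0232355024778 q [ 34.6   4.   -6.8 -31.5 -68.1 -15.6] F [-0.3 -0.6 -3.9] M [-2.38 -0.34 -0.02] 0.15477918805412413
```

Emit:
{"fn": "move_arm", "kwargs": {"series": "0 -0.005 -0.001 -2 0 0; 0 -0.009 -0.003 -3 0 0; 0 -0.012 -0.004 -4 0 0; 0 -0.016 -0.005 -5 0 0; 0 -0.019 -0.006 -6 0 0; 0 -0.023 -0.007 -7 0 0; 0 -0.027 -0.008 -8 0 0; 0 -0.027 -0.008 -8 0 0"}}

```text
t: 24.7
tcp_pos: [0.473, 0.2161, 0.4375]
tcp_rot: [[-0.985, -0.131, -0.114], [-0.174, 0.753, 0.635], [0.003, 0.645, -0.764]]
ft_force: [0.4, 0.2, -1.6]
opening: 0.161
```

```bash
python3 pr.py 42 44 46 48 50 53 56 60
```

```text
24.7 [0.473  0.2161 0.4375] [ 27.    4.7  -5.8 -40.7 -71.2  -6.2] M [-2.59 -0.4  -0.02]
lip [0.4731 0.2124 0.2202] tilt 40.166301063258594
42.0 [ 0.001 -0.007 -0.005] [-1.8 -0.1 -0.1]
44.0 [ 0.001 -0.013 -0.01 ] [-3.8 -0.1 -0.1]
46.0 [ 0.001 -0.019 -0.015] [-5.8 -0.1 -0.1]
48.0 [ 0.001 -0.025 -0.019] [-7.8 -0.1 -0.1]
50.0 [ 0.001 -0.031 -0.023] [-9.8 -0.1 -0.1]
53.0 [ 0.001 -0.041 -0.029] [-12.8  -0.1  -0.1]
56.0 [ 0.001 -0.051 -0.034] [-15.8  -0.1  -0.1]
60.0 [ 0.001 -0.065 -0.04 ] [-19.8  -0.1  -0.1]
```

Fz rose from -3.9 to -1.6 N (the balls weigh 1.6 N), so they are leaving. I'll tilt further to be sure.

Emit:
{"fn": "move_arm", "kwargs": {"series": "0.001 -0.007 -0.005 -2 0 0; 0.001 -0.013 -0.01 -4 0 0; 0.001 -0.019 -0.015 -6 0 0; 0.001 -0.025 -0.019 -8 0 0; 0.001 -0.031 -0.023 -10 0 0; 0.001 -0.041 -0.029 -13 0 0; 0.001 -0.051 -0.034 -16 0 0; 0.001 -0.065 -0.04 -20 0 0"}}

```text
t: 25.7
tcp_pos: [0.4851, 0.1416, 0.4265]
tcp_rot: [[-0.985, -0.085, -0.153], [-0.175, 0.488, 0.855], [0.001, 0.869, -0.495]]
ft_force: [0.5, -0.7, -1.8]
opening: 0.159
```

```bash
python3 w.py pics/w13.png; python3 - <<'E'
from h import *
for c in ("scene","side"):
    im=cams.read_camera(c);cv2.imwrite(f"pics/{c}1.png",im[:,:,::-1])
    for i in range(1):
        for d in models.spot_point("ball0_center",c): print(c,np.round(d["centre"],3),round(d["conf"],2))
a=cv2.imread("pics/w13.png");m=cams.camera_model('side');f=210/np.tan(np.radians(m['vertical_fov']/2))
out=[cv2.resize(a,(400,300))]
for c in("scene","side"):
    m=cams.camera_model(c);f=210/np.tan(np.radians(m['vertical_fov']/2));p=np.array(m['R'])@[.4765,.2,.2]+m['t'];u,v=(p[:2]/p[2]*f+[m['cx'],m['cy']]).astype(int)
    I=cv2.imread(f"pics/{c}1.png");u=np.clip(u,80,480);v=np.clip(v,60,360);out.append(cv2.resize(I[v-60:v+60,u-80:u+80],(400,300),interpolation=2))
cv2.imwrite("pics/pour.png",np.vstack([np.hstack(out[:2]),np.hstack([out[2],np.zeros_like(out[2])])]))
E
```

```text
25.7 [0.4851 0.1416 0.4265] yaw -169.92354643009674 q [  7.3   9.   -4.1 -60.4 -86.   12.7] F [ 0.5 -0.7 -1.8] M [-3.6  -0.52 -0.01] 0.1591675726968466
scene [0.418 0.122 0.114] 0.74
scene [ 0.774 -0.084 -0.002] 0.49
```

View pics/pour.png

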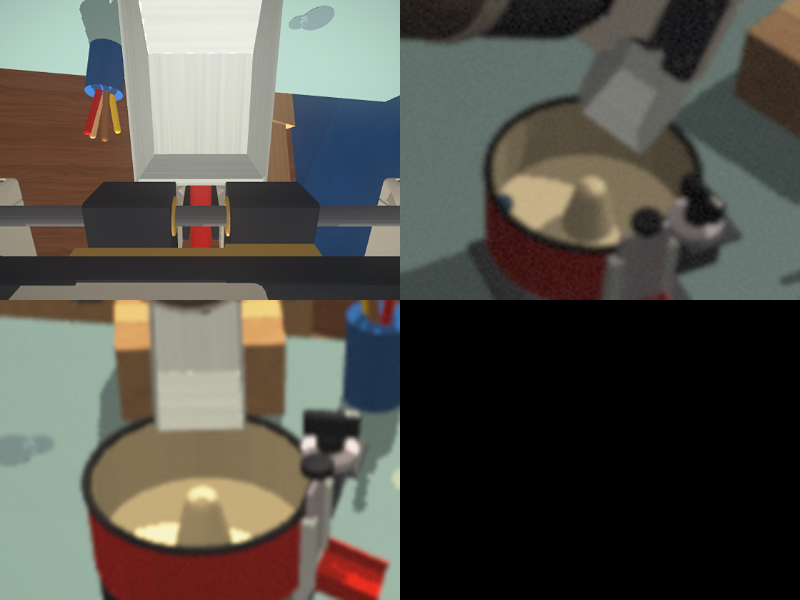

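The scoop is empty. One ball shows at the near wall, (505,203) in the montage, and the rest are hidden by the walls. I'll tilt back.

```bash
python3 pr.py 53 46 38 30 23 16 8 0
```

```text
25.95 [0.4852 0.1419 0.4263] [  7.4   9.   -4.1 -60.3 -85.8  12.5] M [-3.46 -0.55  0.01]
lip [0.4724 0.2114 0.2208] tilt 60.11077116052866
53.0 [0.    0.018 0.019] [ 7.1 -0.1 -0.1]
46.0 [0.    0.035 0.04 ] [14.1 -0.1 -0.1]
38.0 [0.    0.052 0.064] [22.1 -0.1 -0.1]
30.0 [0.    0.073 0.087] [30.1 -0.1 -0.1]
23.0 [0.    0.087 0.109] [37.1 -0.1 -0.1]
16.0 [0.    0.099 0.13 ] [44.1 -0.1 -0.1]
8.0 [0.    0.108 0.156] [52.1 -0.1 -0.1]
0.0 [0.    0.112 0.181] [60.1 -0.1 -0.1]
```

Emit:
{"fn": "move_arm", "kwargs": {"series": "0 0.018 0.019 7 0 0; 0 0.035 0.04 14 0 0; 0 0.052 0.064 22 0 0; 0 0.073 0.087 30 0 0; 0 0.087 0.109 37 0 0; 0 0.099 0.13 44 0 0; 0 0.108 0.156 52 0 0; 0 0.112 0.181 60 0 0"}}

```text
t: 26.95
tcp_pos: [0.4465, 0.3535, 0.4345]
tcp_rot: [[-0.984, -0.177, -0.0], [-0.177, 0.984, 0.001], [0.0, 0.001, -1.0]]
ft_force: [0.1, -0.8, -2.5]
opening: 0.159
```

```bash
python3 pr.py; python3 - <<'E'
from plan import *
# back transit target: TCP above mat, at grasp-time pose
s=status.observe();up=np.array([.5695,-.2125,.44]);delta(up,down(77))
for c in ("scene","side"):
    cams.read_camera(c)
    for d in models.spot_point("ball0_center",c)+models.find_in("ball0_center",c): print(c,np.round(d["centre"],3),round(d["conf"],2))
E
```

```text
26.95 [0.4465 0.3535 0.4345] [ 58.    9.6 -10.3  -0.  -70.1 -47.8] M [-0.02  0.18 -0.03]
lip [0.4718 0.2128 0.2707] tilt 0.04601036662886589
delta [-0.021  -0.5788 -0.006 ] [ 3.0000e-02 -5.0000e-02  1.1318e+02]
scene [0.582 0.174 0.172] 0.42
```

Emit:
{"fn": "move_arm", "kwargs": {"series": "-0.001 -0.036 -0.02 0 0 7; -0.002 -0.072 -0.04 0 0 14; -0.004 -0.108 -0.04 0 0 21; -0.005 -0.144 -0.04 0 0 28; -0.006 -0.18 -0.04 0 0 35; -0.008 -0.216 -0.04 0 0 42; -0.009 -0.253 -0.04 0 0 49.3; -0.0105 -0.289 -0.04 0 0 56.6"}}

```text
t: 28.25
tcp_pos: [0.5085, 0.0665, 0.4737]
tcp_rot: [[-0.684, 0.73, -0.001], [0.73, 0.684, 0.005], [0.004, 0.003, -1.0]]
ft_force: [0.8, 0.0, -2.4]
opening: 0.16
```

Emit:
{"fn": "move_arm", "kwargs": {"series": "-0.031 -0.019 0 0 0 7; -0.062 -0.038 0 0 0 14; -0.093 -0.056 0 0 0 21; -0.124 -0.075 0 0 0 28; -0.154 -0.094 0 0 0 35; -0.185 -0.113 0.02 0 0 42; -0.216 -0.132 0.04 0 0 49.3; -0.247 -0.15 0.06 0 0 56.6"}}

```text
t: 29.25
tcp_pos: [0.5691, -0.2158, 0.4124]
tcp_rot: [[0.233, 0.972, 0.0], [0.972, -0.233, 0.003], [0.003, -0.001, -1.0]]
ft_force: [0.9, 0.6, -1.1]
opening: 0.159
```

```bash
python3 - <<'E'
from plan import *
s=status.observe();print(s["t"],s["tcp_pos"]);delta([.5680,-.2125,.1990],down(77))
for c in ("scene","side"):
    cams.read_camera(c)
    for d in models.spot_point("ball0_center",c)+models.spot_point("clamp_grip",c)+models.spot_point("gate_top",c): print(c,np.round(d["centre"],3),round(d["conf"],2))
E
```

```text
29.25 [ 0.56905891 -0.21576895  0.4124032 ]
delta [ 0.0023 -0.0017  0.2134] [-0.03 -0.16 -0.47]
scene [0.589 0.232 0.218] 0.75
scene [0.577 0.177 0.215] 0.67
side [ 0.593 -0.218  0.259] 0.16
side [0.589 0.232 0.224] 0.66
```

Emit:
{"fn": "move_arm", "kwargs": {"series": "0.002 -0.001 0.045 0 0 -0.4; 0.002 -0.002 0.09 0 0 -0.5; 0.002 -0.002 0.135 0 0 -0.5; 0.002 -0.002 0.175 0 0 -0.5; 0.002 -0.002 0.197 0 0 -0.5; 0.002 -0.002 0.206 0 0 -0.5; 0.002 -0.002 0.211 0 0 -0.5; 0.002 -0.002 0.2125 0 0 -0.5"}}

```text
t: 30.65
tcp_pos: [0.5679, -0.2106, 0.2001]
tcp_rot: [[0.218, 0.976, -0.002], [0.976, -0.218, 0.002], [0.001, -0.002, -1.0]]
ft_force: [0.5, 0.5, -1.6]
opening: 0.157
```

Emit:
{"fn": "move_arm", "kwargs": {"series": "0 0 0.0005 0 0 0; 0 0 0.001 0 0 0; 0 0 0.001 0 0 0"}}

```text
t: 31.02
tcp_pos: [0.5678, -0.2108, 0.199]
tcp_rot: [[0.218, 0.976, -0.002], [0.976, -0.218, 0.002], [0.001, -0.002, -1.0]]
ft_force: [0.7, 1.6, 2.5]
opening: 0.157
```

Contact (Fz +2.5 N at the original height). Release, rise, and go to look into the bowl.

Emit:
{"fn": "move_arm", "kwargs": {"series": "0 0 0 0 0 0; 0 0 0 0 0 0; 0 0 0 0 0 0; 0 0 0 0 0 0; 0 0 -0.03 0 0 0; 0 0 -0.08 0 0 0; 0 0.02 -0.14 0 0 0; 0 0.04 -0.2 0 0 0", "grip": 0.6}}

```text
t: 32.02
tcp_pos: [0.6067, -0.2198, 0.3989]
tcp_rot: [[0.218, 0.976, -0.003], [0.976, -0.218, 0.002], [0.001, -0.003, -1.0]]
ft_force: [1.9, 0.9, -0.7]
opening: 0.603
```

```bash
python3 w.py pics/w14.png scoop scoop_grip scoop_lip; python3 - <<'E'
from h import *
delta([.50,.26,.52],down(77))
s=status.observe();print(s["tcp_rot"].round(3).tolist())
E
```

```text
32.025 [ 0.6067 -0.2198  0.3989] yaw 77.38004160630989 q [ -2.7  18.   -3.7  -0.1 -68.4 -99.9] F [ 1.9  0.9 -0.7] M [-0.07 -0.32 -0.  ] 0.6028431287693137
scoop [ 0.509  -0.1987  0.0058] 0.73 [279.  94.]
scoop_grip [ 0.5918 -0.2162  0.0432] 0.84 [280. 176.]
delta [ 0.4451 -0.2094 -0.1209] [-0.05 -0.11  0.36]
[[0.219, 0.976, -0.0], [0.976, -0.219, 0.002], [0.002, -0.001, -1.0]]
```

Emit:
{"fn": "move_arm", "kwargs": {"series": "0.05 -0.012 -0.04 0 0 0; 0.1 -0.024 -0.08 0 0 0; 0.15 -0.036 -0.12 0 0 0; 0.2 -0.048 -0.15 0 0 0; 0.25 -0.06 -0.151 0 0 0; 0.3 -0.072 -0.151 0 0 0; 0.35 -0.084 -0.151 0 0 0; 0.399 -0.096 -0.151 0 0 0"}}

```text
t: 33.22
tcp_pos: [0.6002, 0.192, 0.5469]
tcp_rot: [[0.218, 0.976, -0.006], [0.976, -0.218, 0.001], [-0.0, -0.006, -1.0]]
ft_force: [1.8, 0.6, 0.1]
opening: 0.599
```

```bash
python3 w.py pics/w15.png ball0_center; python3 - <<'E'
from h import *
b=[d["centre"] for d in models.spot_point("ball0_center","wrist")];print(len(b))
for c in b: print(np.round(c,3),round(np.hypot(c[0]-.4765,c[1]-.191),3))
im=cams.read_camera("side");cv2.imwrite("pics/side2.png",im[:,:,::-1])
a=cv2.imread("pics/w15.png");b=cv2.imread("pics/w14.png");c=cv2.imread("pics/side2.png")
cv2.imwrite("pics/fin.png",np.hstack([cv2.resize(a,(480,360)),np.vstack([cv2.resize(b,(320,240))[:180],cv2.resize(c,(320,240))[60:]])]))
E
```

```text
33.225 [0.6002 0.192  0.5469] yaw 77.38410090846125 q [  35.4   13.4    8.9   -0.2  -85.7 -138. ] F [1.8 0.6 0.1] M [-0.03 -0.13  0.01] 0.599059631673589
ball0_center [0.5671 0.1766 0.1141] 0.79 [263. 155.]
ball0_center [0.578  0.1777 0.2131] 0.67 [262. 177.]
2
[0.567 0.177 0.114] 0.092
[0.578 0.178 0.213] 0.102
```

View pics/fin.png

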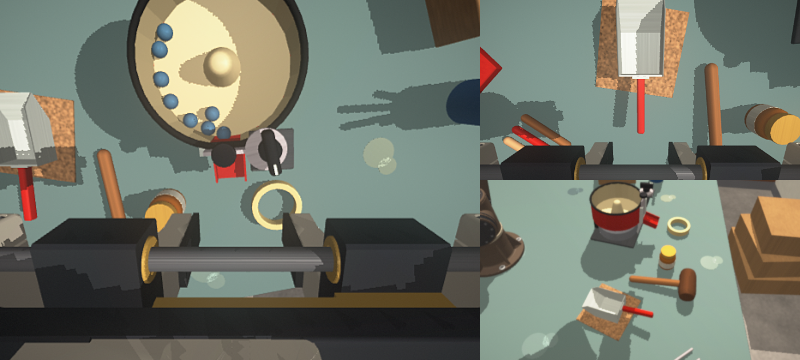

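The last picture shows all eight balls in the bowl, at (165,31), (159,49), (161,79), (171,101), (190,120), (211,114), (208,127) and (223,132). The scoop stands on the mat and the bystanders are in place. I'll make one numeric check of the knob angle.

```bash
python3 - <<'E'
from h import *
s=status.observe();a=cv2.imread("pics/w15.png").astype(int)
k=a[135:215,285:345];m=(k.max(2)<48).astype(np.uint8)
n,l,st,ce=cv2.connectedComponentsWithStats(m)
ys,xs=np.where(l==1+np.argmax(st[1:,4]));r=cv2.minAreaRect(np.c_[xs,ys].astype(np.float32));print(r,len(xs))
bx=cv2.boxPoints(r)+[285,135]
w=[wrist_ray(u,v,.225,s) for u,v in bx]
for i in range(2):
    d=w[i+1]-w[i];print(np.linalg.norm(d),np.degrees(np.arctan2(d[1],d[0])))
E
```

```text
((27.380001068115234, 18.34000015258789), (14.142135620117188, 5.374011993408203), 8.130102157592773) 17
0.005003635111368293 160.56314427446944
0.01336822151911652 69.52889656029184
```

```bash
python3 - <<'E'
from h import *
s=status.observe();a=cv2.imread("pics/w15.png").astype(int)
k=a[140:212,285:345]
for T in (55,62,70):
    m=(k.max(2)<T).astype(np.uint8)
    n,l,st,ce=cv2.connectedComponentsWithStats(m)
    ys,xs=np.where(l==1+np.argmax(st[1:,4]));r=cv2.minAreaRect(np.c_[xs,ys].astype(np.float32))
    w=[wrist_ray(u,v,.228,s) for u,v in cv2.boxPoints(r)+[285,140]]
    print(T,len(xs),[(round(np.linalg.norm(w[i+1]-w[i]),4),round(np.degrees(np.arctan2(*(w[i+1]-w[i])[1::-1])),1)) for i in range(2)])
wh=np.argwhere(k.min(2)>200);print(len(wh),wh.mean(0)+[140,285] if len(wh) else 0)
print(k[:,:,1][::3,::3])
E
```

```text
55 161 [(np.float64(0.0163), np.float64(78.7)), (np.float64(0.0515), np.float64(-9.3))]
62 573 [(np.float64(0.0242), np.float64(77.5)), (np.float64(0.0513), np.float64(-10.0))]
70 916 [(np.float64(0.0244), np.float64(104.1)), (np.float64(0.0517), np.float64(15.8))]
261 [171.77011494 325.57471264]
[[162 164 164 164 164 163 164 166 121 106 106 111  50  60  61  52 161 156
  155 156]
 [163 163 163 164 163 164 169 106 107 108 111  51  61  60  53 159 155 155
  156 156]
 [163 164 164 163 163 156 107 108 106 106  51  59  61  55 162 155 155 155
  156 156]
 [163 161 163 161 130 110 100 116 145 129 123  56  53 161 150 150 147 146
  120 159]
 [164 161 101  87  77 123 211 125  40  50  47 203 217  94  94  93  96  99
  100 105]
 [105 111  67  92 142 141 146  48  54  59  60  52 223 219 126  98  97  98
   97 113]
 [110 110  89 147 144 144 152  45  59  61  63  59 214 213 216 129  99 100
  101 114]
 [106  61 147 142 139 142 144  49  56  61  64  62 201 219 219 226  90  98
   98 114]
 [ 52 132 142 143 139 140 148  48  56  58  63  66  50 189 210 213 155  97
   99 115]
 [ 49 143 141 144 143 145  57  51  53
[... 538 characters left out ...]
  88 100
  102 107]
 [ 52 161 138 139 138 140 138 140 102  51  57  63  61  59 210 132  97  98
   96 106]
 [ 53 159 163 141 137 138 141 142 142  65  57  52 111  62  93  96  95  96
   98 107]
 [ 57 161 166  65 134 138 137 135 136 136  54  39 255  55  52  99  99  99
  100 106]
 [ 59 161 162  68  80  71 123 136 211 226  53  51 255  48  57 107 113 124
  141 162]
 [ 60 157 156 138 163 164 163 162 159 159  47  56 255 101  57 161 158 157
  158 158]
 [ 57 156 155 156 155 158 157 156 156 156 130  52 255 186 161 157 157 157
  158 157]
 [ 95 156 156 156 157 156 156 156 157 155 158 164 162 158 158 157 157 157
  156 156]
 [119 153 156 157 156 157 157 158 161 151 161 148 150 153 158 159 157 158
  158 156]]
```

```bash
python3 - <<'E'
from h import *
s=status.observe();a=cv2.imread("pics/w15.png").astype(int)
wh=np.argwhere(a[192:206,310:335].min(2)>235)+[192,310];v,u=wh.mean(0);w=wrist_ray(u,v,.2305,s)
for c in ([.588,.2295],[.5865,.2305],[.5895,.2285]): d=w[:2]-c;print(u,v,np.linalg.norm(d),np.degrees(np.arctan2(d[1],d[0])))
print(s["t"])
E
```

```text
321.2142857142857 197.96428571428572 0.018986846843633432 1.8878621642149018
321.2142857142857 197.96428571428572 0.020479965623975395 -1.0478001631941614
321.2142857142857 197.96428571428572 0.017551971802847895 5.313789855942317
33.425
```

```bash
python3 -c "
from bench import finish_job
print(finish_job())"
```

```text
the job is handed in; nothing more can be done
None
```

I shut the gate, tightened the clamp, poured the balls into the bowl, and set the empty scoop back on its mat. The job was handed in at about 33 s; `finish_job` gave no verdict.

**Last checks:**
- **Gate:** it reached its hard stop at 21 N with the fingertips at z = 0.217 m, the height given for fully shut. Later network readings of the pull were 0.210–0.215 m.
- **Clamp:** the moment jumped to 0.9 N m at the stop. The white mark on the bar puts it at about 0° ± 4°, or roughly 1.35–1.4 rad. Cruder pixel fits of the bar disagreed, giving between -10° and +16°; at +16° the clamp would be just short of the required 1.2 rad.
- **Balls:** I counted all eight in the bowl in the last wrist picture. The networks found only one of them, about 92 mm from the bowl's axis (the limit is 97 mm). I took that one to be lying against the shut gate.
- **Scoop:** it stands on the mat with its origin at about (0.51, -0.20), roughly 5 mm from the mat's centre.
- **Bystanders:** the mallet, tape and jar look unmoved in the last pictures; I did not measure their final positions.
- **Robot:** the arm was clear of everything when I handed in.

One thing went wrong on the way. The first grip on the knob closed on the 28 mm hub below the bar, so I raised 7 mm and gripped again before turning.

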